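Bring the hanging heat lamp over the apple tart and still its swing

ROBOT

A 6-joint arm with a two-finger parallel gripper is mounted at the origin on the work surface. World frame = base frame: x ahead of the robot, y to its left, z up, the work surface at z = 0. Lengths are in m, angles in rad, forces in N, time in s.
With the tool pointing down it reaches from about 0.225 to 0.875 m from the base axis. Payload 3.4 kg.
Tool frame: the origin (TCP) lies at the very end of the fingers, on their centre line; the grasp point (between the pads) lies manip.grip_point_offset behind it (manip.grip_point_offset is the distance from the TCP to the grasp point, in m); z points along the fingers, y is the line along which they close (so a half turn about z gives the same grasp; the last joint's range is limited). The gripper opens to 85 mm and grips with 20 to 120 N. Pads are 22 mm wide; open, the fingers measure 114 mm over their backs; the gripper's body (76 mm by 85 mm) begins 54 mm behind the grasp point. The pads swing forward as they close: fully open they stand 13 mm farther back than shut.
Start: joints at [1.07, 0.276, 1.505, -0, 1.361, -0.121], TCP at [0.213, 0.534, 0.231] pointing down, gripper open.
Joint ranges: [-2.89, 2.89], [-0.75, 2.08], [0.22, 2.7], [-1.18, 4.32], [0.11, 2.71], [-2.7, 2.7]. Speed limits (rad/s): [2.57, 2.57, 3.14, 3.14, 3.14, 3.14].

INTERFACE

Orientations are given as a unit quaternion [w, x, y, z].
In Python, from rig import manip gives the robot as it stands.
- The arm moves only by the shell command python3 -m pendant 'ROWS' [FORCE]. ROWS is JSON, a list of rows, each an object of numbers: "jaw": the opening, from -1 (shut) to 1 (fully open); "tx", "ty", "tz": the shift along the world's x, y, z in cm; "ax", "ay", "az": the turn, a rotation vector about the world's x, y, z in degrees. In form: [{"jaw": .., "tx": .., "ty": .., "tz": .., "ax": .., "ay": .., "az": ..}, ...]. A call has 1 to 10 rows; each row is the pose to reach, as a shift and turn from the pose commanded when the call began; what a row does not reach only later rows make up. A row lasts 1/8 s, in which the tool goes at most 62.5 mm and 10.7 degrees, less where a joint would pass 70% of its speed; a pose out of reach is approached as far as the arm can. A call with a gripper value outside its range is refused whole. The fingers move at their own pace and stop on an object; FORCE is the grip in N (left out, the last holds). Time passes only in rows, so rows that repeat a pose let the fingers close. It gives the time, the measured TCP pose, the force, the opening and the grip force at its end, in the units of the state.
- manip.get_state(): the state, without advancing time (a new reading comes with each control period).
- manip.get_image(name): name is "scene" or "top" or "wrist"; returns a dict with "pixels" (420x560x3 uint8, blue, green, red), "depth" (420x560 float32, m along the optical axis (not along the pixel's ray), 0 where there is no reading), "fx", "fy", "cx", "cy" (pixels), "pose" (4x4, takes a point from camera to world coordinates). Camera axes: x right, y down, z forward; pixel columns grow to the right and rows downward; lengths in m; the calibration is good to about 2 mm. A picture is of the moment at which its call begins.
- manip.sign_off(): hands the job in; it is judged then, once.
The state is a dict: "clock": time; "qpos": joint angles; "qd": joint speeds; "effort": joint torques, N m; "position": TCP position; "ee_rot": TCP orientation; "contact_force": force on the tool from outside, world axes, zero at the start; "moment": the same for the moment, N m; "width": finger opening in m; "gripper_force": force on a finger pad.
Only numpy, scipy, OpenCV 4.12 (cv2) and the standard library are available. Lean on these libraries where they do the work, as an engineer would, in place of code of your own. Each camera call takes 0.05 s, during which the arm holds its last target. There are 200 camera calls.

TASK

The heat lamp is parked at the end of its gantry, held aside by a catch: press the red thumb pad down to free it (it will start to swing), then take the black handle, slide the trolley along the rail, take the swing out of the lamp and, once it has stayed still for three seconds centred over the apple tart on the warm plate, let go of the handle and leave it hanging there. The lamp is hot: never touch it, steady it only by moving the trolley, and never let it swing out much farther than it was held aside. Leave the apple tart and the other pastries where they are.

Things in the scene. Friction and masses are not known exactly. Their poses are not given: they have to be found in the camera images.
- gantry: fixed steel counter-top gantry: two round posts (32 mm) 530 mm either side of its centre carry a straight level rail, 36 mm square, axis 760 mm above the counter. Origin: on the counter under the middle of the rail; y runs along the rail to the parking end (the robot's left), x points away from the robot, z up. May be turned a few degrees
- trolley (a joint): travel of the grey trolley along the rail, m: 0 at the parking end (its start, against the end stop), growing along gantry -y to 0.54 at the other stop. It stands at gantry y = 0.27 - travel, and the lamp's swivel with it. Slides with about 4 N of dry friction and stays where it is left, even under the swinging lamp; 1 kg with its rod
- handle (a point): grip point of the trolley's handle: upright black round grip, 30 mm thick, z 237 to 322 mm, free at the top; this point is on its axis, 295 mm up. Take it from above, fingers either side along the rail. It stands 200 mm in front (gantry -x) of the rail, beside the lamp's swivel; a rigid rod (14 mm) runs from its foot towards the rail and rises upright 82 mm beyond the grip. Moves with the trolley
- lamp: hanging heat lamp, hot: copper cone shade 180 mm wide, 108 mm high, on a rigid brass stem, about 0.9 kg. Origin: centre of the shade's mouth; z up the stem. Its swivel on the trolley is 500 mm above the mouth, 720 mm up; swings along the rail only. Starts 0.18 rad out to gantry +y, held by the catch; freed, it swings like a 0.459 m simple pendulum (period 1.36 s), almost undamped
- catch: parking catch that holds the lamp. Origin: middle of the top face of its red thumb pad (50 x 50 x 10 mm), about 272 mm above the counter, 182 mm in front of the rail (gantry -x). Its stiff level hinge (axis along gantry x) is 90 mm from there towards gantry +y. Pressing takes about 3 N and lowers the pad up to 43 mm; the lamp is free once it is about 20 mm down. The pad stays where it is left
- apple_tart: golden apple tart, round, 176 mm wide, 34 mm high, resting on the warm plate with its top 66 mm above the counter; origin at the centre of its underside. It stands under the rail line (to within 5 mm), somewhere between the middle of the rail and its far end
- warm_plate: square warm plate, 250 x 250 mm and 32 mm high, steel with a black glass top, fixed; origin at the centre of its underside
- lemon_tart: lemon tart with white meringue kisses in a white dish, 160 mm wide, on a black board 184 mm square; about 75 mm high; origin at the centre of its underside; leave alone
- strawberry_tart: strawberry tart, 160 mm wide, on a black board 184 mm square; about 55 mm high; origin at the centre of its underside; leave alone
- chocolate_cake: chocolate cake with cream kisses, 140 mm wide, on a black board 161 mm square; about 80 mm high; origin at the centre of its underside; leave alone
- caramel_square: square caramel cake, 120 mm wide, on a black board 160 mm square; about 57 mm high; origin at the centre of its underside; leave alone
There are look-alikes about, which are no part of the job. Of the things shaped like the apple_tart, the golden one is meant.

How it is judged:
On the way, in this order (a step that is already met when the one before it is completed fails the run):
1. the catch is pressed down and the lamp swings free of it (distance of catch from where it was at the start of the episode above 0.015 m and angle between lamp's own z axis and vertical below 0.1 rad).
2. the lamp hangs still over the apple tart for 3 s (horizontal distance between lamp and apple_tart below 0.025 m and angle between lamp's own z axis and vertical below 0.08 rad and angular speed of lamp below 0.2 rad/s), for 3 s.
At the end, for the whole second after the job is handed in: The lamp's mouth is within 25 mm of the apple tart's centre seen from above, the lamp within 0.08 rad of plumb and swinging slower than 0.2 rad/s, the tart still in its place on the warm plate (within 20 mm), the handle let go (all of step 2 and distance of apple_tart from where it was at the start of the episode below 0.02 m); the robot touches nothing.
It fails at once if the robot touches the hot lamp (contact force between any of the arm, the fingers and lamp above 0.5 N).
It fails at once if the lamp swings out wildly (beyond 0.4 rad) (angle between lamp's own z axis and vertical above 0.4 rad).
It fails at once if a pastry is pushed away (more than 20 mm) (distance of any of lemon_tart, strawberry_tart, chocolate_cake, caramel_square, apple_tart from where it was at the start of the episode above 0.02 m).
It also fails if it takes over 48 s, if anything falls off the work surface, if the arm or the gripper's body presses on something with over 40 N, if the wrist force passes 120 N, or if a joint passes its speed limit or range.

## Working session

There is one attempt and no reset: what is moved stays moved. The work goes in short steps, Python scripts to look and compute and a shell command to move; the robot and the scene stay as the last step left them, time stands still between calls to the robot, and variables do not carry over. Pictures are saved under pics/ and viewed, at most 10 in all, crops included, and the job is handed in when it is done.

```bash
mkdir -p pics; ls
cat > h.py <<'E'
import numpy as np, cv2
from rig import manip
def get(name):
    im=manip.get_image(name); return im
def pts(im):
    d=im["depth"]; v,u=np.mgrid[:d.shape[0],:d.shape[1]]
    P=np.stack([(u-im["cx"])/im["fx"]*d,(v-im["cy"])/im["fy"]*d,d],-1)
    T=np.array(im["pose"]); W=P@T[:3,:3].T+T[:3,3]; W[d<=0]=np.nan
    return W
E
python3 - <<'E'
from h import *
import pickle
for n in ("scene","top"):
    im=get(n); cv2.imwrite(f"pics/{n}0.png",im["pixels"]); pickle.dump(im,open(f"{n}0.pkl","wb"))
    print(n,im["fx"],im["cx"],im["cy"],np.round(im["pose"],3).tolist())
print(manip.get_state(),manip.grip_point_offset)
E
```

```text
pics
scene 443.3977128543361 282.75700005611714 211.0659492951847 [[-0.673, 0.41, -0.616, 1.258], [0.74, 0.375, -0.558, 0.631], [0.002, -0.831, -0.556, 0.848], [0.0, 0.0, 0.0, 1.0]]
top 476.25628833937617 280.056871979633 211.0329482200607 [[0.017, -0.985, 0.174, 0.253], [-1.0, -0.017, 0.003, -0.024], [-0.0, -0.174, -0.985, 1.658], [0.0, 0.0, 0.0, 1.0]]
{'clock': 0.1, 'qpos': array([ 1.07000922e+00,  2.76550544e-01,  1.50600478e+00, -2.55484444e-05,
        1.36070262e+00, -1.20974438e-01]), 'qd': array([-1.43783086e-03, -1.82324219e-03, -2.55236518e-03, -7.10309746e-05,
        1.96052679e-03, -2.51193526e-04]), 'effort': array([ 2.36334854e-03, -4.17698765e+01, -2.46403366e+01, -1.11407498e-04,
        5.80052627e-03, -1.76810835e-05]), 'position': array([0.21295196, 0.53360715, 0.23051619]), 'ee_rot': array([-2.42811114e-04,  1.88764222e-01,  9.82022085e-01, -7.96551496e-04]), 'contact_force': array([-0.51324415, -0.14373086, -0.55675967]), 'moment': array([-0.02355222,  0.02725112, -0.01987128]), 'gripper_force': 0.0, 'width': 0.08552318446850596} 0.0187
```

View pics/scene0.png

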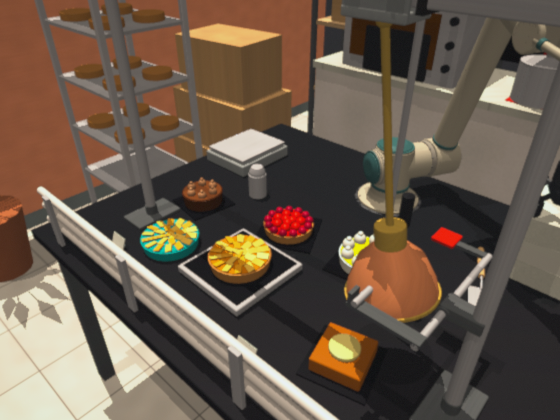

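View pics/top0.png

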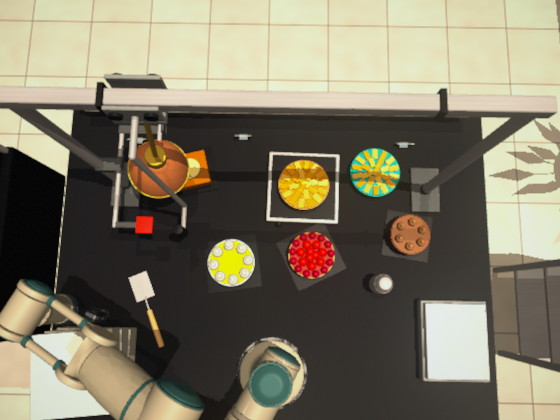

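The scene view shows the golden tart on the warm plate at (240,258), the teal-and-yellow look-alike at (170,239), the red pad at (446,237), and the handle at (406,208) behind the lamp.

In the top view the candidates are the golden tart (303,185) on the white-edged plate, the teal-dished look-alike (375,172) and the strawberry tart (311,255). The golden one matches the description. The pad is at (145,225) and the handle top at about (180,230).

Run:
```python
from h import *
import pickle
S=pickle.load(open("scene0.pkl","rb"));T=pickle.load(open("top0.pkl","rb"))
def ray(im,u,v,z):
    M=np.array(im["pose"]); d=M[:3,:3]@np.array([(u-im["cx"])/im["fx"],(v-im["cy"])/im["fy"],1]); return M[:3,3]+d*(z-M[2,3])/d[2]
for n,im in(("S",S),("T",T)):
    hsv=cv2.cvtColor(im["pixels"],cv2.COLOR_BGR2HSV); W=pts(im)
    m=cv2.inRange(hsv,(0,200,120),(6,255,255))|cv2.inRange(hsv,(174,200,120),(180,255,255))
    k,_,st,c=cv2.connectedComponentsWithStats(m)
    for i in range(1,k):
        if st[i,4]>80: print(n,"red",st[i],c[i].round(1),"ray.272",ray(im,*c[i],.272).round(4),"W",np.nanmedian(W[_==i],0).round(4))
    m=cv2.inRange(hsv,(10,150,120),(32,255,255)); m=cv2.morphologyEx(m,cv2.MORPH_CLOSE,np.ones((5,5)))
    k,_,st,c=cv2.connectedComponentsWithStats(m)
    for i in range(1,k):
        if st[i,4]>600:
            w=W[_==i]; cc=np.nanmax(w,0);dd=np.nanmin(w,0)
            cn=max(cv2.findContours((_==i).astype('uint8'),0,1)[0],key=len)
            e=cv2.fitEllipse(cn)
            print(n,"gold",st[i],c[i].round(1),"ray.06",ray(im,*e[0],.06).round(4),"bbox",dd.round(3),cc.round(3))
    # posts and rail from depth
    f=W.reshape(-1,3); 
    r=f[(f[:,2]>.74)&(f[:,2]<.79)&(f[:,0]>.2)&(abs(f[:,1])<.6)]
    if len(r)>50:
        p=np.polyfit(r[:,1],r[:,0],1); print(n,"rail",len(r),p,r.min(0).round(3),r.max(0).round(3))
    for s in(1,-1):
        r=f[(f[:,2]>.2)&(f[:,2]<.7)&(s*f[:,1]>.35)&(f[:,0]>.3)]
        if len(r): print(n,"post",s,len(r),np.nanmedian(r,0).round(3))
    # handle
    r=(W[...,2]>.30)&(W[...,2]<.335)&(W[...,0]>.2)&(W[...,0]<.5)&(abs(W[...,1]-.25)<.2)
    k,l,st,c=cv2.connectedComponentsWithStats(r.astype('uint8'))
    for i in range(1,k):
        if st[i,4]>15: print(n,"hnd",st[i],c[i].round(1),np.nanmedian(W[l==i],0).round(4),np.nanmin(W[l==i],0).round(3),np.nanmax(W[l==i],0).round(3))
im=T["pixels"]; cv2.imwrite("pics/crop.png",np.hstack([cv2.resize(im[60:260,90:220],None,fx=3,fy=3),cv2.resize(im[130:230,260:345],None,fx=4,fy=6)]))
```

```text
S red [ 264  206   49   30 1030] [288.3 220.7] ray.272 [0.6409 0.088  0.272 ] W [ 0.4034 -0.1226  0.0472]
S red [431 227  31  21 365] [446.4 236.9] ray.272 [0.4571 0.3796 0.272 ] W [0.4567 0.3783 0.2715]
S gold [    0     0    86   225 12355] [ 30.6 116.8] ray.06 [ 0.6422 -1.4367  0.06  ] bbox [ 0.27  -2.035 -0.656] [ 0.886 -1.535  0.499]
S gold [ 187    0  124  106 5239] [266.8  30.6] ray.06 [-1.0045 -1.728   0.06  ] bbox [-2.014 -2.041 -0.442] [-0.688 -1.953  0.378]
S gold [  51   27   50   45 1326] [74.7 49.6] ray.06 [-0.131  -2.5992  0.06  ] bbox [-0.015 -2.038  0.099] [ 0.371 -1.469  0.342]
S gold [ 133   27   47   43 1357] [157.9  46.7] ray.06 [-0.5861 -2.2343  0.06  ] bbox [-0.612 -2.027 -0.046] [-0.248 -1.972  0.231]
S gold [ 67  84  43  39 856] [ 86.4 103.8] ray.06 [ 0.3375 -1.5325  0.06  ] bbox [-0.005 -2.024 -0.199] [ 0.368 -1.465  0.03 ]
S gold [ 142  218   54   34 1164] [168.6 234.4] ray.06 [ 0.7054 -0.3261  0.06  ] bbox [ 0.57  -0.489 -0.005] [ 0.769 -0.269  0.048]
S gold [ 208  234   64   42 1974] [238.  255.1] ray.06 [ 0.631  -0.1023  0.06  ] bbox [ 0.484 -0.261 -0.00
[... 939 characters left out ...]
 0.06  ] bbox [ 0.604 -0.427  0.023] [ 0.765 -0.268  0.054]
T gold [ 278  160   52   50 2025] [303.4 184.4] ray.06 [ 0.6306 -0.0972  0.06  ] bbox [ 0.542 -0.186  0.023] [ 0.728 -0.009  0.086]
T gold [ 391  215   39   39 1215] [410.  233.9] ray.06 [ 0.4651 -0.459   0.06  ] bbox [ 0.401 -0.528  0.001] [ 0.533 -0.396  0.085]
T gold [210 241  43  43 820] [230.5 262.1] ray.06 [0.3598 0.1436 0.06  ] bbox [0.291 0.072 0.028] [0.433 0.218 0.061]
T rail 13716 [-0.0028638   0.62508568] [ 0.507 -0.56   0.74 ] [0.678 0.546 0.79 ]
T post 1 3386 [0.619 0.467 0.28 ]
T post -1 1203 [ 0.621 -0.518  0.52 ]
T hnd [173 225  12  11 100] [178.4 229.9] [0.4308 0.2675 0.3211] [0.418 0.254 0.302] [0.445 0.284 0.327]
```

View pics/crop.png

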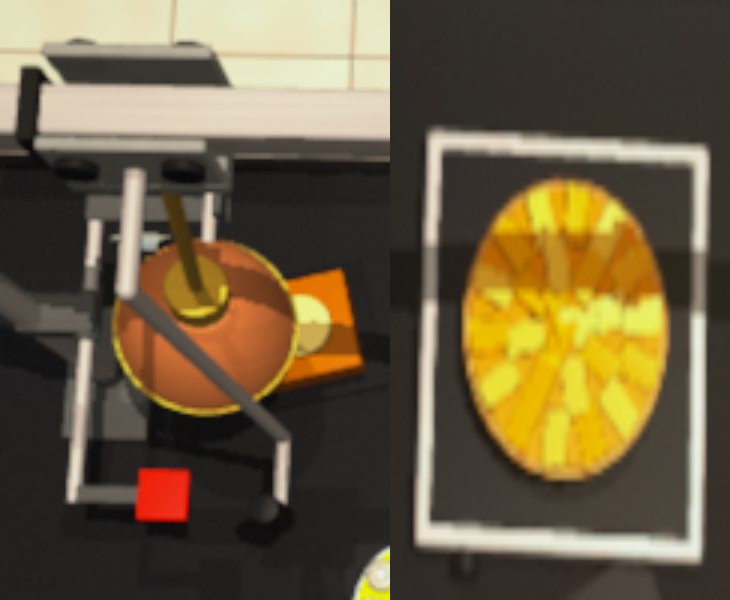

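The crop shows the golden tart alone on its plate, so the choice stands. It also shows the pad, and the handle to its right with the rod leading to the trolley. Next I fit the rail direction and the lamp angle.

```bash
cat >> h.py <<'E'
def stem(im,Y):
    """lamp angle (rad, + toward gantry +y) and swivel gantry-y (world origin) from the brass stem"""
    hsv=cv2.cvtColor(im["pixels"],cv2.COLOR_BGR2HSV); W=pts(im)
    X=np.array([Y[1],-Y[0]]); xg=W[...,:2]@X
    m=(hsv[...,0]>10)&(hsv[...,0]<32)&(hsv[...,1]>110)&(W[...,2]>.38)&(W[...,2]<.70)&(abs(xg-XR)<.04)&(abs(W[...,1])<.48)
    w=W[m]; y=w[:,:2]@Y; z=.72-w[:,2]
    for _ in range(3):
        p=np.polyfit(z,y,1); r=abs(y-np.polyval(p,z)); k=r<max(.006,2*np.median(r)); y,z=y[k],z[k]
    return np.arctan(p[0]),p[1],len(y)
E
python3 - <<'E'
from h import *
import h,pickle
S=pickle.load(open("scene0.pkl","rb"));T=pickle.load(open("top0.pkl","rb"))
W=pts(T).reshape(-1,3); r=W[(W[:,2]>.770)&(W[:,2]<.79)&(abs(W[:,1])<.5)&(W[:,0]>.5)]
ys=np.arange(-.45,.46,.05); a=[]
for y in ys:
    q=r[abs(r[:,1]-y)<.02]
    if len(q)>20: a.append((y,np.percentile(q[:,0],3),np.percentile(q[:,0],97),np.median(q[:,2])))
a=np.array(a);print(a.round(3))
mid=(a[:,1]+a[:,2])/2; p=np.polyfit(a[:,0],mid,1); p=np.polyfit(a[:,0][abs(mid-np.polyval(p,a[:,0]))<.006],mid[abs(mid-np.polyval(p,a[:,0]))<.006],1); th=-np.arctan(p[0]); print("rail",p,"yaw deg",np.degrees(th))
# end post positions in scene+top
Y=np.array([-np.sin(th),np.cos(th)]); X=np.array([Y[1],-Y[0]]); h.XR=np.array([p[1],0])@X
for nm,c in(("tart",(.631,-.098)),("pad",(.4545,.380)),("handle",(.433,.2685))): c=np.array(c); print(nm,"along",c@Y,"from rail",c@X-h.XR)
print(h.XR,Y,stem(S,Y))
E
```

```text
[[-0.45   0.613  0.647  0.778]
 [-0.4    0.613  0.647  0.778]
 [-0.35   0.607  0.654  0.779]
 [-0.3    0.613  0.648  0.778]
 [-0.25   0.614  0.646  0.778]
 [-0.2    0.614  0.648  0.778]
 [-0.15   0.614  0.647  0.778]
 [-0.1    0.614  0.648  0.778]
 [-0.05   0.614  0.647  0.778]
 [-0.     0.614  0.649  0.777]
 [ 0.05   0.614  0.647  0.778]
 [ 0.1    0.614  0.648  0.778]
 [ 0.15   0.615  0.648  0.778]
 [ 0.2    0.598  0.66   0.778]
 [ 0.25   0.589  0.661  0.778]
 [ 0.3    0.589  0.661  0.778]
 [ 0.35   0.609  0.653  0.779]
 [ 0.4    0.615  0.648  0.778]
 [ 0.45   0.615  0.649  0.778]]
rail [-0.00087655  0.63010322] yaw deg 0.05022242133361972
tart along -0.0985530631920964 from rail 0.0008108810248920184
pad along 0.37960146363305736 from rail -0.1752700619434296
handle along 0.2681203522173874 from rail -0.19686778861840598
0.6301029750089208 [-8.76546498e-04  9.99999616e-01] (np.float64(0.17965749619681365), np.float64(0.270924742314795), 1422)
```

```bash
python3 - <<'E'
from h import *
import pickle
S=pickle.load(open("scene0.pkl","rb"));T=pickle.load(open("top0.pkl","rb"))
W=np.vstack([pts(S).reshape(-1,3),pts(T).reshape(-1,3)]); W=W[np.isfinite(W[:,0])]
for x in np.arange(.3,.62,.04):
    print(round(x,2),[ (lambda q: round(float(np.percentile(q[:,2],99)),2) if len(q)>3 else 0)(W[(abs(W[:,0]-x-.02)<.02)&(abs(W[:,1]-y-.02)<.02)&(W[:,2]>-.02)]) for y in np.arange(.16,.56,.04)])
E
python3 -m pendant '[{"tz":5,"az":7},{"tz":11,"az":14},{"tz":14,"az":21.8,"tx":3,"jaw":-1},{"tx":9,"ty":-4,"tz":14,"az":21.8,"jaw":-1},{"tx":14,"ty":-8,"tz":14,"az":21.8,"jaw":-1},{"tx":14,"ty":-8,"tz":14,"az":21.8,"jaw":-1}]'
```

```text
0.3 [0.08, 0.06, 0.01, 0.01, 0.01, 0.01, 0.01, 0.01, 0.01, 0.01]
0.34 [0.07, 0.07, 0.01, 0.01, 0.01, 0.01, 0.01, 0.01, 0.01, 0.01]
0.38 [0.08, 0.06, 0.32, 0.01, 0.01, 0.01, 0.01, 0.01, 0.01, 0.01]
0.42 [0.06, 0.01, 0.33, 0.32, 0.28, 0.28, 0.27, 0.27, 0.01, 0.01]
0.46 [0.01, 0.01, 0.26, 0.01, 0.28, 0.28, 0.27, 0.27, 0.01, 0.01]
0.5 [0.01, 0.01, 0.77, 0.01, 0.01, 0.01, 0.01, 0.27, 0.01, 0.01]
0.54 [0.01, 0.01, 0.77, 0.3, 0.31, 0.31, 0.28, 0.27, 0.02, 0.02]
0.58 [0.78, 0.8, 0.8, 0.8, 0.79, 0.78, 0.78, 0.78, 0.78, 0.78]invalid input at $[0]: expected keys jaw, tx, ty, tz, ax, ay, az
```

```bash
python3 -m pendant '[{"jaw":0,"tx":0,"ty":0,"tz":5,"ax":0,"ay":0,"az":7},{"jaw":-1,"tx":0,"ty":0,"tz":10,"ax":0,"ay":0,"az":14},{"jaw":-1,"tx":3,"ty":-2,"tz":13,"ax":0,"ay":0,"az":21.8},{"jaw":-1,"tx":8,"ty":-5,"tz":13,"ax":0,"ay":0,"az":21.8},{"jaw":-1,"tx":13,"ty":-9,"tz":13,"ax":0,"ay":0,"az":21.8},{"jaw":-1,"tx":18,"ty":-12,"tz":12,"ax":0,"ay":0,"az":21.8},{"jaw":-1,"tx":23.7,"ty":-15.8,"tz":9,"ax":0,"ay":0,"az":21.8},{"jaw":-1,"tx":23.7,"ty":-15.8,"tz":7,"ax":0,"ay":0,"az":21.8},{"jaw":-1,"tx":23.7,"ty":-15.8,"tz":7,"ax":0,"ay":0,"az":21.8}]'
python3 - <<'E'
from h import *
s=manip.get_state(); print(s["qpos"].round(2),s["ee_rot"].round(3),s["contact_force"].round(2))
im=get("top");cv2.imwrite("pics/a.png",im["pixels"][100:350,50:350])
E
```

```text
clock: 1.23
position: [0.4499, 0.3745, 0.2986]
ee_rot: [-0.003, 0.001, 1.0, -0.002]
contact_force: [0.9, -0.2, -0.2]
width: 0.0001
gripper_force: 0.0
[ 0.58  0.27  1.35  0.    1.53 -0.99] [-0.003  0.001  1.    -0.002] [ 0.92 -0.19 -0.18]
```

View pics/a.png

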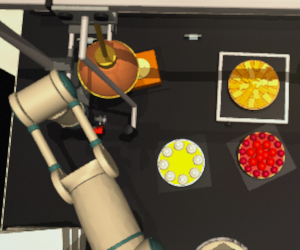

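The red pad shows at (97,130) in this crop, with the closed fingers just above it and the lamp still parked. Now I press.

```bash
python3 -m pendant '[{"jaw":-1,"tx":0,"ty":0,"tz":-2,"ax":0,"ay":0,"az":0},{"jaw":-1,"tx":0,"ty":0,"tz":-3.5,"ax":0,"ay":0,"az":0},{"jaw":-1,"tx":0,"ty":0,"tz":-5,"ax":0,"ay":0,"az":0},{"jaw":-1,"tx":0,"ty":0,"tz":-6.2,"ax":0,"ay":0,"az":0},{"jaw":-1,"tx":0,"ty":0,"tz":-6.2,"ax":0,"ay":0,"az":0}]'
python3 - <<'E'
from h import *
import h; h.XR=.6301; Y=np.array([0.,1.])
for i in range(6):
    c=manip.get_state()["clock"]; im=get("scene"); print(c,np.round(stem(im,Y),4))
E
```

```text
clock: 1.9
position: [0.4496, 0.3759, 0.2382]
ee_rot: [-0.001, -0.001, 1.0, -0.001]
contact_force: [-0.2, 0.3, 1.2]
width: -0.0001
gripper_force: 0.0
1.9 [6.200e-03 2.714e-01 1.315e+03]
1.95 [-3.410e-02  2.715e-01  1.270e+03]
2.0 [-7.140e-02  2.714e-01  1.272e+03]
2.05 [-1.052e-01  2.713e-01  1.247e+03]
2.1 [-1.332e-01  2.712e-01  1.235e+03]
2.15 [-1.551e-01  2.713e-01  1.214e+03]
```

```bash
python3 -m pendant '[{"jaw":-1,"tx":0,"ty":0,"tz":5,"ax":0,"ay":0,"az":0},{"jaw":0,"tx":-0.5,"ty":0,"tz":10,"ax":0,"ay":0,"az":0},{"jaw":1,"tx":-1.8,"ty":-3,"tz":13,"ax":0,"ay":0,"az":0},{"jaw":1,"tx":-1.8,"ty":-7,"tz":13,"ax":0,"ay":0,"az":0},{"jaw":1,"tx":-1.8,"ty":-10.7,"tz":13,"ax":0,"ay":0,"az":0},{"jaw":1,"tx":-1.8,"ty":-10.7,"tz":13,"ax":0,"ay":0,"az":0}]'
python3 - <<'E'
from h import *
im=get("wrist");cv2.imwrite("pics/w.png",im["pixels"]); s=manip.get_state(); print(s["position"],s["qpos"].round(2))
im=get("top");cv2.imwrite("pics/b.png",cv2.resize(im["pixels"][130:280,80:280],None,fx=3,fy=3))
E
```

```text
clock: 2.95
position: [0.4321, 0.2671, 0.3702]
ee_rot: [0.001, 0.001, 1.0, -0.0]
contact_force: [-0.2, 1.3, -0.2]
width: 0.0854
gripper_force: 0.0
[0.43226225 0.26844482 0.36997517] [ 0.42  0.13  1.37  0.    1.65 -1.15]
```

View pics/w.png

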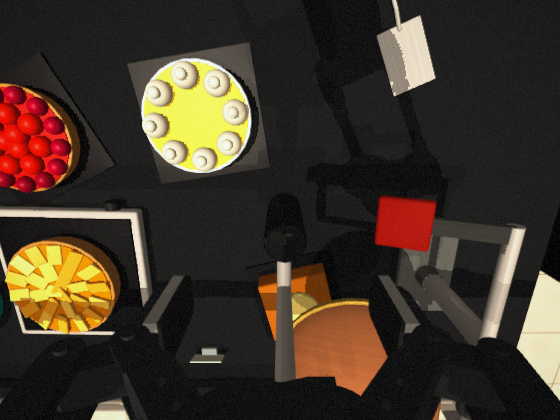

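View pics/b.png

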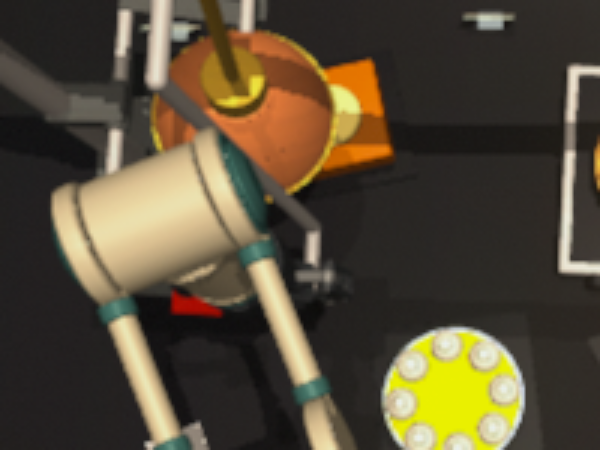

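Run:
```python
from h import *
w=get("wrist"); W=pts(w)
r=(W[...,2]>.31)&(W[...,2]<.335)&(abs(W[...,0]-.44)<.05)&(abs(W[...,1]-.268)<.04)
print("handle top",r.sum(),np.nanmin(W[r],0).round(4),np.nanmax(W[r],0).round(4),np.median(W[r],0).round(4))
T=get("top"); W=pts(T).reshape(-1,3); W=W[np.isfinite(W[:,0])]
a=W[(W[:,2]>.40)&(W[:,2]<.70)&(W[:,0]>.35)&(W[:,0]<.6)&(W[:,1]>.15)&(W[:,1]<.42)]
for y in np.arange(.18,.42,.02):
    q=a[abs(a[:,1]-y)<.01]
    if len(q): 
        i=q[:,0].argsort()[-6:]; print(round(y,2),q[i][:,[0,2]].round(3).tolist())
```

```text
handle top 1523 [0.4204 0.2549 0.3101] [0.4495 0.284  0.324 ] [0.4327 0.2692 0.3217]
0.2 [[0.44, 0.449], [0.441, 0.463], [0.441, 0.445], [0.441, 0.473], [0.442, 0.483], [0.443, 0.482]]
0.22 [[0.441, 0.443], [0.441, 0.443], [0.443, 0.446], [0.443, 0.446], [0.445, 0.448], [0.445, 0.448]]
0.24 [[0.452, 0.514], [0.453, 0.521], [0.454, 0.542], [0.456, 0.519], [0.456, 0.542], [0.458, 0.521]]
0.26 [[0.518, 0.556], [0.519, 0.618], [0.52, 0.609], [0.52, 0.581], [0.52, 0.599], [0.52, 0.625]]
0.28 [[0.509, 0.443], [0.509, 0.659], [0.509, 0.7], [0.509, 0.683], [0.509, 0.441], [0.51, 0.664]]
0.3 [[0.4, 0.579], [0.402, 0.579]]
0.32 [[0.417, 0.488], [0.417, 0.485], [0.417, 0.484], [0.418, 0.465]]
0.34 [[0.418, 0.481], [0.418, 0.443], [0.418, 0.462], [0.419, 0.488], [0.42, 0.485], [0.42, 0.485]]
```

The wrist view shows the handle top at (286,210), between the open fingers (165 and 400), with the pressed pad at (405,222). In the top crop the wrist clears the upright rod, which the numbers put about 5 cm away. Now I descend and grip.

```bash
python3 -m pendant '[{"jaw":1,"tx":0.2,"ty":0.1,"tz":-3,"ax":0,"ay":0,"az":0},{"jaw":1,"tx":0.2,"ty":0.1,"tz":-6.5,"ax":0,"ay":0,"az":0},{"jaw":1,"tx":0.2,"ty":0.1,"tz":-9.3,"ax":0,"ay":0,"az":0},{"jaw":-1,"tx":0.2,"ty":0.1,"tz":-9.3,"ax":0,"ay":0,"az":0},{"jaw":-1,"tx":0.2,"ty":0.1,"tz":-9.3,"ax":0,"ay":0,"az":0},{"jaw":-1,"tx":0.2,"ty":0.1,"tz":-9.3,"ax":0,"ay":0,"az":0},{"jaw":-1,"tx":0.2,"ty":0.1,"tz":-9.3,"ax":0,"ay":0,"az":0},{"jaw":-1,"tx":0.2,"ty":0.1,"tz":-9.3,"ax":0,"ay":0,"az":0}]' 70
python3 - <<'E'
from h import *
import h; h.XR=.6301; Y=np.array([0.,1.])
from scipy.optimize import curve_fit
d=[]
for i in range(18):
    c=manip.get_state()["clock"]; im=get("scene"); d.append((c,*stem(im,Y)))
d=np.array(d); print(d[[0,9,17]].round(4)); s=manip.get_state(); print(s["position"],s["width"],s["gripper_force"])
f=lambda t,a,b,w,c:a*np.cos(w*(t-d[-1,0]))+b*np.sin(w*(t-d[-1,0]))+c
p,_=curve_fit(f,d[:,0],d[:,1],[.1,.1,4.62,0]); print(p,2*np.pi/p[2],np.hypot(p[0],p[1]),abs(f(d[:,0],*p)-d[:,1]).max())
E
```

```text
clock: 4.15
position: [0.435, 0.2699, 0.2781]
ee_rot: [0.002, -0.0, 1.0, 0.0]
contact_force: [-0.8, -1.8, 5.9]
width: 0.0287
gripper_force: 69.7
[[ 4.150e+00  1.380e-01  2.712e-01  1.409e+03]
 [ 4.600e+00  2.160e-02  2.713e-01  1.314e+03]
 [ 5.000e+00 -1.702e-01  2.713e-01  1.223e+03]]
[0.43507087 0.26988672 0.27811596] 0.028547724354419258 69.68266725540161
[-1.69242032e-01  2.51234169e-02  4.60874309e+00 -5.98332077e-04] 1.3633186282673797 0.1710966143010183 0.0013410703741840446
```

```bash
cat > plan.py <<'E'
from h import *
import h
from scipy.optimize import curve_fit
h.XR=.6301; Y=np.array([0.,1.]); w=4.61; l=.459
def watch(n=14):
    d=[]
    for i in range(n):
        c=manip.get_state()["clock"]; d.append((c,*stem(get("scene"),Y)))
    d=np.array(d); t1=manip.get_state()["clock"]
    f=lambda t,a,b,c:a*np.cos(w*(t-t1))+b*np.sin(w*(t-t1))+c
    p,_=curve_fit(f,d[:,0],d[:,1],[.1,.1,0]); s=manip.get_state()
    print("t",t1,"amp",np.hypot(p[0],p[1]).round(4),"off",p[2].round(4),"err",abs(f(d[:,0],*p)-d[:,1]).max().round(4),"swivel",np.median(d[:,2]).round(4),"tcp",s["position"].round(4),"width",s["width"])
    return p[0],p[1]*w
def plan(th,thd,L,N,lag):
    # state phasor q=w*th + i*... ; velocity step dv at t gives thd -= dv/l
    dt=.125; D=np.diff(np.eye(N+1),axis=0)[:, :N]  # unused rows dropped
    A=np.zeros((N+1,N)); 
    for k in range(N): A[k,k]=1; A[k+1,k]=-1      # dv at row edges from velocities
    te=np.arange(N+1)*dt+lag; Tf=te[-1]
    M=np.vstack([np.sin(w*(Tf-te))/w,np.cos(w*(Tf-te))])*(-1/l)
    r=np.array([th*np.cos(w*Tf)+thd/w*np.sin(w*Tf),-th*w*np.sin(w*Tf)+thd*np.cos(w*Tf)])
    C=np.vstack([M@A,np.ones(N)*dt]); b=np.r_[-r,L]
    H=A.T@A+.02*np.eye(N)
    v=np.linalg.solve(np.block([[H,C.T],[C,np.zeros((3,3))]]),np.r_[np.zeros(N),b])[:N]
    t=np.arange(0,Tf,.02); th_t=th*np.cos(w*t)+thd/w*np.sin(w*t)
    for e,dv in zip(te,A@v): th_t-=np.where(t>e,dv/l*np.sin(w*(t-e))/w,0)
    print("N",N,"ty cm",(np.cumsum(v)*dt*100).round(1).tolist(),"vmax",abs(v).max().round(3),"thmax",abs(th_t).max().round(3))
E
python3 - <<'E'
from plan import *
th,thd=watch(14); print(th,thd)
for N in(16,18,20): plan(th,thd,-.30,N,.07)
E
```

```text
t 5.75 amp 0.1705 off -0.001 err 0.0005 swivel 0.2714 tcp [0.435  0.2699 0.2781] width 0.02856774111537516
0.15194844206955746 -0.3560523484885654
N 16 ty cm [-0.7, -2.2, -4.6, -7.6, -10.9, -14.1, -17.0, -19.4, -21.2, -22.6, -23.8, -25.0, -26.3, -27.8, -29.1, -30.0] vmax 0.264 thmax 0.152
N 18 ty cm [-0.5, -1.7, -3.4, -5.5, -7.9, -10.3, -12.5, -14.4, -16.0, -17.5, -18.9, -20.5, -22.2, -24.1, -26.1, -27.9, -29.3, -30.0] vmax 0.191 thmax 0.152
N 20 ty cm [-0.5, -1.6, -3.2, -5.1, -7.1, -9.1, -10.8, -12.3, -13.5, -14.8, -16.1, -17.7, -19.6, -21.7, -23.9, -26.0, -27.7, -28.9, -29.7, -30.0] vmax 0.175 thmax 0.152
```

```bash
python3 -m pendant '[{"jaw":-1,"tx":0,"ty":-0.5,"tz":0,"ax":0,"ay":0,"az":0},{"jaw":-1,"tx":0,"ty":-1.6,"tz":0,"ax":0,"ay":0,"az":0},{"jaw":-1,"tx":0,"ty":-3.2,"tz":0,"ax":0,"ay":0,"az":0},{"jaw":-1,"tx":0,"ty":-5.1,"tz":0,"ax":0,"ay":0,"az":0},{"jaw":-1,"tx":0,"ty":-7.1,"tz":0,"ax":0,"ay":0,"az":0},{"jaw":-1,"tx":0,"ty":-9.1,"tz":0,"ax":0,"ay":0,"az":0},{"jaw":-1,"tx":0,"ty":-10.8,"tz":0,"ax":0,"ay":0,"az":0},{"jaw":-1,"tx":0,"ty":-12.3,"tz":0,"ax":0,"ay":0,"az":0},{"jaw":-1,"tx":0,"ty":-13.5,"tz":0,"ax":0,"ay":0,"az":0},{"jaw":-1,"tx":0,"ty":-14.8,"tz":0,"ax":0,"ay":0,"az":0}]'
python3 -m pendant '[{"jaw":-1,"tx":0,"ty":-1.3,"tz":0,"ax":0,"ay":0,"az":0},{"jaw":-1,"tx":0,"ty":-2.9,"tz":0,"ax":0,"ay":0,"az":0},{"jaw":-1,"tx":0,"ty":-4.8,"tz":0,"ax":0,"ay":0,"az":0},{"jaw":-1,"tx":0,"ty":-6.9,"tz":0,"ax":0,"ay":0,"az":0},{"jaw":-1,"tx":0,"ty":-9.1,"tz":0,"ax":0,"ay":0,"az":0},{"jaw":-1,"tx":0,"ty":-11.2,"tz":0,"ax":0,"ay":0,"az":0},{"jaw":-1,"tx":0,"ty":-12.9,"tz":0,"ax":0,"ay":0,"az":0},{"jaw":-1,"tx":0,"ty":-14.1,"tz":0,"ax":0,"ay":0,"az":0},{"jaw":-1,"tx":0,"ty":-14.9,"tz":0,"ax":0,"ay":0,"az":0},{"jaw":-1,"tx":0,"ty":-15.2,"tz":0,"ax":0,"ay":0,"az":0}]'
python3 - <<'E'
from plan import *
th,thd=watch(16); print(th,thd)
L=-.0985-manip.get_state()["position"][1]; print(L)
for N in(10,20): plan(th,thd,L,N,.07)
E
```

```text
clock: 7.0
position: [0.4348, 0.1232, 0.2781]
ee_rot: [0.002, -0.0, 1.0, 0.002]
contact_force: [-1.3, 5.8, 6.1]
width: 0.0288
gripper_force: 70.0
clock: 8.25
position: [0.4344, -0.0295, 0.278]
ee_rot: [0.001, -0.0, 1.0, 0.001]
contact_force: [-2.2, 3.5, 6.8]
width: 0.029
gripper_force: 70.0
t 9.05 amp 0.0489 off -0.0 err 0.0011 swivel -0.0275 tcp [ 0.4345 -0.0298  0.2781] width 0.02845710451072791
0.0038499197111798358 -0.22467072740895705
-0.06865995709120169
N 10 ty cm [-0.9, -2.1, -3.4, -4.3, -4.9, -5.2, -5.5, -5.9, -6.4, -6.9] vmax 0.101 thmax 0.017
N 20 ty cm [-0.2, -0.6, -1.0, -1.4, -1.7, -2.0, -2.2, -2.5, -2.8, -3.2, -3.7, -4.4, -5.0, -5.7, -6.2, -6.6, -6.8, -6.9, -6.9, -6.9] vmax 0.054 thmax 0.038
```

Run:
```python
from plan import *
for N in(10,12): plan(0.00385,-.22467,-.069,N,.015)
```

```text
N 10 ty cm [-0.8, -1.9, -3.1, -4.1, -4.8, -5.3, -5.7, -6.1, -6.5, -6.9] vmax 0.095 thmax 0.015
N 12 ty cm [-0.6, -1.5, -2.5, -3.6, -4.4, -5.0, -5.4, -5.7, -5.9, -6.3, -6.6, -6.9] vmax 0.086 thmax 0.018
```

```bash
python3 -m pendant '[{"jaw":-1,"tx":0,"ty":-0.8,"tz":0,"ax":0,"ay":0,"az":0},{"jaw":-1,"tx":0,"ty":-1.9,"tz":0,"ax":0,"ay":0,"az":0},{"jaw":-1,"tx":0,"ty":-3.1,"tz":0,"ax":0,"ay":0,"az":0},{"jaw":-1,"tx":0,"ty":-4.1,"tz":0,"ax":0,"ay":0,"az":0},{"jaw":-1,"tx":0,"ty":-4.8,"tz":0,"ax":0,"ay":0,"az":0},{"jaw":-1,"tx":0,"ty":-5.3,"tz":0,"ax":0,"ay":0,"az":0},{"jaw":-1,"tx":0,"ty":-5.7,"tz":0,"ax":0,"ay":0,"az":0},{"jaw":-1,"tx":0,"ty":-6.1,"tz":0,"ax":0,"ay":0,"az":0},{"jaw":-1,"tx":0,"ty":-6.5,"tz":0,"ax":0,"ay":0,"az":0},{"jaw":-1,"tx":0,"ty":-6.9,"tz":0,"ax":0,"ay":0,"az":0}]'
python3 - <<'E'
from plan import *
th,thd=watch(20); print(th,thd)
im=get("top"); W=pts(im); hsv=cv2.cvtColor(im["pixels"],cv2.COLOR_BGR2HSV); cv2.imwrite("pics/c.png",im["pixels"])
# lamp mouth rim centre
m=(W[...,2]>.22)&(W[...,2]<.36)&(abs(W[...,0]-.63)<.12)&(abs(W[...,1]+.1)<.13)
w_=W[m]; print("shade x,y range",np.percentile(w_[:,:2],[.5,99.5],axis=0).round(4))
plan(th,thd,0,12,.015)
E
```

```text
clock: 10.3
position: [0.4344, -0.0981, 0.278]
ee_rot: [0.001, -0.0, 1.0, 0.001]
contact_force: [-1.8, 4.1, 7.6]
width: 0.0286
gripper_force: 70.0
t 11.3 amp 0.0017 off -0.0001 err 0.0013 swivel -0.0962 tcp [ 0.4343 -0.0986  0.2781] width 0.028591252299746062
-0.001673911974730753 0.0007918791565873595
shade x,y range [[ 0.5576 -0.1904]
 [ 0.7439 -0.0108]]
N 12 ty cm [-0.0, -0.0, -0.0, -0.0, 0.0, 0.0, 0.0, 0.0, 0.0, 0.0, 0.0, -0.0] vmax 0.001 thmax 0.002
```

View pics/c.png

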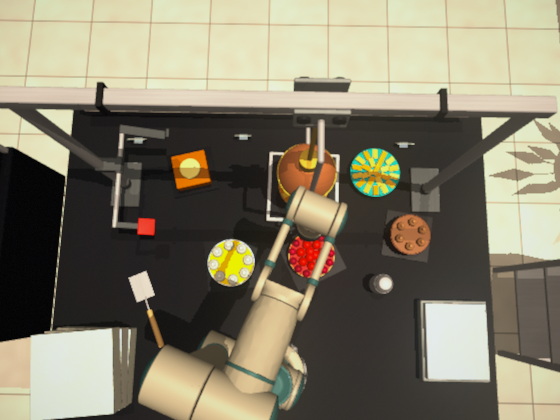

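The top view shows the shade at (305,172), centred over the plate at (303,185), nearly still (0.002 rad) and about 2 mm from the tart's centre. I hold it there for more than 3 s.

```bash
for i in 1 2; do python3 -m pendant '[{"jaw":-1,"tx":0,"ty":0,"tz":0,"ax":0,"ay":0,"az":0},{"jaw":-1,"tx":0,"ty":0,"tz":0,"ax":0,"ay":0,"az":0},{"jaw":-1,"tx":0,"ty":0,"tz":0,"ax":0,"ay":0,"az":0},{"jaw":-1,"tx":0,"ty":0,"tz":0,"ax":0,"ay":0,"az":0},{"jaw":-1,"tx":0,"ty":0,"tz":0,"ax":0,"ay":0,"az":0},{"jaw":-1,"tx":0,"ty":0,"tz":0,"ax":0,"ay":0,"az":0},{"jaw":-1,"tx":0,"ty":0,"tz":0,"ax":0,"ay":0,"az":0},{"jaw":-1,"tx":0,"ty":0,"tz":0,"ax":0,"ay":0,"az":0},{"jaw":-1,"tx":0,"ty":0,"tz":0,"ax":0,"ay":0,"az":0},{"jaw":-1,"tx":0,"ty":0,"tz":0,"ax":0,"ay":0,"az":0}]' | head -1; done
python3 - <<'E'
from plan import *
watch(16)
E
python3 -m pendant '[{"jaw":-0.2,"tx":0,"ty":0,"tz":0,"ax":0,"ay":0,"az":0},{"jaw":0.2,"tx":0,"ty":0,"tz":0,"ax":0,"ay":0,"az":0},{"jaw":0.6,"tx":0,"ty":0,"tz":0,"ax":0,"ay":0,"az":0},{"jaw":0.9,"tx":0,"ty":0,"tz":0,"ax":0,"ay":0,"az":0},{"jaw":0.9,"tx":0,"ty":0,"tz":0,"ax":0,"ay":0,"az":0},{"jaw":0.9,"tx":0,"ty":0,"tz":2,"ax":0,"ay":0,"az":0},{"jaw":0.9,"tx":0,"ty":0,"tz":5,"ax":0,"ay":0,"az":0},{"jaw":0.9,"tx":0,"ty":0,"tz":9,"ax":0,"ay":0,"az":0},{"jaw":0.9,"tx":-2,"ty":0,"tz":11,"ax":0,"ay":0,"az":0},{"jaw":0.9,"tx":-5,"ty":0,"tz":11,"ax":0,"ay":0,"az":0}]'
python3 - <<'E'
from plan import *
watch(16); print(manip.get_state()["contact_force"])
im=get("scene"); cv2.imwrite("pics/d.png",im["pixels"])
E
```

```text
clock: 12.6
clock: 13.85
t 14.65 amp 0.0015 off 0.0001 err 0.0009 swivel -0.0961 tcp [ 0.4343 -0.0987  0.2781] width 0.028372655381951148
clock: 15.9
position: [0.385, -0.0994, 0.3879]
ee_rot: [0.002, -0.001, 1.0, -0.001]
contact_force: [-0.9, -0.2, 0.0]
width: 0.0812
gripper_force: 0.0
t 16.7 amp 0.0017 off -0.0004 err 0.0013 swivel -0.0961 tcp [ 0.3843 -0.0989  0.3863] width 0.08111391559086645
[ 0.36304583 -0.29500491 -1.18731275]
```

View pics/d.png

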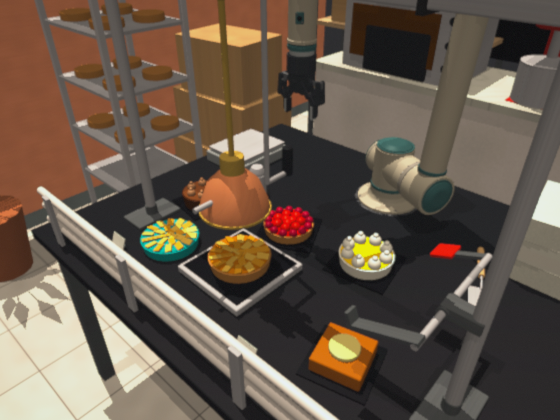

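The lamp at (235,195) hangs still above the golden tart at (240,258). The gripper at (302,95) is clear of the handle at (310,125).

```bash
python3 -c "
from rig import manip
print(manip.sign_off())"
```

```text
the job is handed in; nothing more can be done
None
```

I handed the job in at about 17 s: the lamp hangs still (about 0.002 rad of swing) within about 3 mm of the apple tart's centre along the rail, with the handle let go and the gripper clear; sign-off returned no verdict.

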